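# Slide the pepper mill home into its bay

### The arm

A 6-joint arm with a two-finger parallel gripper is mounted at the origin on the work surface. World frame = base frame: x ahead of the robot, y to its left, z up, the work surface at z = 0. Lengths are in m, angles in degrees, forces in N, time in s.
With the tool pointing down it reaches from about 0.35 to 0.875 m from the base axis. Payload 4.2 kg.
Tool frame: the origin (TCP) lies between the finger pads; the fingertips stand 14 mm ahead of it and the grasp point (between the pads) lies 5 mm behind it (r.tcp_to_tips is the distance from the TCP to the fingertips, in m); y points along the fingers, x is the direction in which the jaws open and shut, and the axes are right-handed (so a half turn about y gives the same grasp; the last joint's range is limited). The gripper opens to 87 mm and grips with 3 to 60 N. Pads are 19 mm wide; open, the fingers measure 117 mm over their backs; the gripper's body (75 mm by 190 mm) begins 51 mm behind the grasp point.
Start: joints at [89.53, 22.042, 0.453, 0, -68.411, -14.817], TCP at [0.165, 0.603, 0.199] pointing down, gripper open.
Joint ranges: [-179.83, 179.83], [-69.29, 118.12], [-61.27, 80.66], [-181.25, 117.63], [-171.15, -9.14], [-177.46, 177.46]. Speed limits (degrees/s): [159.86, 159.86, 180, 180, 180, 180].

### API

Orientations are given as a 3x3 rotation matrix whose columns are the frame's x, y, z axes.
In Python, from station import sense, optics, ticket, r gives the robot as it stands.
- The arm moves only by the tool carry_out, never from a script. Its argument "steps" is a list that holds one entry, the list of rows, each a list of 6 numbers: the shift along the world's x, y, z in cm, then the turn, a rotation vector about the world's x, y, z in rad. A call has 1 to 20 rows; each row is the pose to reach, as a shift and turn from the pose commanded when the call began; what a row does not reach only later rows make up. A row lasts 1/8 s, in which the tool goes at most 62.5 mm and 10.7 degrees, less where a joint would pass 70% of its speed; a pose out of reach is approached as far as the arm can. A call with a gripper value outside its range is refused whole. "fingers" is the closure in counts, from 0 (fully open) to 255 (shut), set as the call begins (left out, the last holds). The fingers move at their own pace and stop on an object; the grip force is fixed at half the most. Time passes only in rows, so rows that repeat a pose let the fingers close. It gives the time, the measured TCP pose, the force and the opening at its end, in the units of the state.
- sense(): the state, without advancing time (a new reading comes with each control period).
- optics.capture(name): name is "side" or "top"; returns a dict with "image" (420x560x3 uint8, red, green, blue), "fov_y" (degrees; the focal length in pixels is half the picture's height over the tangent of half this angle, whatever the lens; pixels are square), "cx", "cy" (the principal point, pixels), "k1" (the pictures are not rectified: a ray, as slopes to the right and down, at radius r is drawn at 1 + k1 r^2 times it, then the intrinsics apply), "rvec" (rotation vector, rad) and "tvec" (3), from world to camera coordinates, as OpenCV has them. Camera axes: x right, y down, z forward; pixel columns grow to the right and rows downward; lengths in m; the calibration is good to about 2 mm. A picture is of the moment at which its call begins. There is no depth.
- ticket.finish_job(): hands the job in, once; it reports no verdict.
The state is a dict: "time_s": time; "joints": joint angles; "joint_velocities": joint speeds; "effort": joint torques, N m; "tcp_pos": TCP position; "ee_rot": TCP orientation; "wrist_force": force on the tool from outside, world axes, zero at the start; "moment": the same for the moment, N m; "gripper_width": opening from 0.0 (shut) to 1.0 (fully open).
Only numpy, scipy, OpenCV 4.12 (cv2) and the standard library are available. Lean on these libraries where they do the work, as an engineer would, in place of code of your own. Each camera call takes 0.05 s, during which the arm holds its last target.

### The job

Push the tall, tippy dark-wood pepper mill across the worktop into the free bay of the blue condiment dock, beside the oil bottle, until it rests against the bay's back rail over its round mark. Keep it upright and sliding on the worktop all the way, without lifting it or letting it rock far over or fall, and then move away. Leave the oil bottle and everything else where it stands.

Things in the scene. Friction and masses are not known exactly. Their poses are not given: they have to be found in the camera images.
- mill: tall turned dark-wood pepper mill, loose, about 0.35 kg, 215 mm tall: round foot 64 mm across up to 45 mm high, a 40 mm waist at 85 to 125 mm, a 52 mm head at 150 to 180 mm, a 16 mm knob on top. Top-heavy: pushed by the foot below about 30 mm it slides; pushed at the waist or head it tips. Origin: centre of its underside; z upright
- dock: fixed blue dock: two bays of rails 30 mm high, 10 mm thick, on the bare worktop (no floor). Origin: on the worktop midway between bays, on the line of the centres of things that are home. +x points into the bays, y across. Bay centres y = -53, +53 mm; bays 88 mm wide inside. Back rail's face x = +32.5 mm; side rails run from it to the open mouth at x = -42 mm
- mill_mark: flat dark-wood and white ring mark, 60 mm across, 2 mm thin, seen only (nothing touches it), on the worktop in the free bay. Its origin is where the mill's centre lies when it is home against the back rail; its x axis points into the bay like the dock's
- oil: tall amber oil bottle with a blue label and a yellow cap, 62 mm across, 230 mm tall; it already stands in the other bay of the dock, leave it there. Origin: centre of its underside
- salt_cup: white ceramic salt cup, 70 mm across, 70 mm tall; bystander. Origin: centre of its underside
- spice: small glass spice jar with a red cap, 48 mm across, 95 mm tall; bystander. Origin: centre of its underside
- tin: short tin with a green label, 70 mm across, 55 mm tall, near the robot; bystander. Origin: centre of its underside
- roll: upright paper roll, 60 mm across, 120 mm tall; bystander. Origin: centre of its underside
- jar: wide glass jar with a wooden lid, 90 mm across, 120 mm tall; bystander. Origin: centre of its underside
Mind the look-alikes: they are no part of the job. Leave any pink or red look-alike of the oil alone. What is shaped like the mill but red is not meant.

How it is judged (in metres and radians):
At the end, for the whole second after the job is handed in: the mill stands upright and at rest on the worktop in the free bay, its foot within 8 mm of the back rail and its centre within 20 mm of the mark's centre; the oil bottle stands within 15 mm of where it was (x of mill in the frame of dock above -0.008 m and horizontal distance between mill and mill_mark below 0.02 m and angle between mill's own z axis and vertical below 0.04 rad and height (world z) of mill below 0.004 m and linear speed of mill below 0.01 m/s and distance of oil from where it was at the start of the episode below 0.015 m and angle between oil's own z axis and vertical below 0.05 rad); the robot touches nothing.
It fails at once if the mill rocks more than 0.22 rad (13 degrees) from upright (angle between mill's own z axis and vertical above 0.22 rad).
It fails at once if the mill is lifted more than 12 mm off the worktop (height (world z) of mill above 0.012 m).
It fails at once if the oil bottle is pushed more than 15 mm or tipped (distance of oil from where it was at the start of the episode above 0.015 m or angle between oil's own z axis and vertical above 0.2 rad).
It fails at once if another thing is moved more than 20 mm (distance of any of salt_cup, spice, tin, roll, jar from where it was at the start of the episode above 0.02 m).
It also fails if it takes over 64 s, if anything falls off the work surface, if the arm or the gripper's body presses on something with over 40 N, if the wrist force passes 120 N, or if a joint passes its speed limit or range.

## Working session

There is one attempt and no reset: what is moved stays moved. The work goes in short steps, Python scripts to look and compute and a tool call to move; the robot and the scene stay as the last step left them, time stands still between calls to the robot, and variables do not carry over. Pictures are saved under pics/ and viewed, and the job is handed in when it is done.

Besides the shell and the picture viewer there is one more tool, called after "Request:" as name(argument=value, ...), one argument or row to a line, values as JSON. carry_out: Moves the arm, as the interface text tells. Its arguments: {"type":"object","properties":{"steps":{"type":"array","items":{"type":"array","items":{"type":"array","items":{"type":"number"}}}},"fingers":{"type":"number"}},"required":["steps"]}

```bash
ls; mkdir -p pics; cat > h.py <<'E'
import numpy as np, cv2
from station import sense, optics, ticket, r
def cap(n,fn=None):
    c=optics.capture(n)
    if fn: cv2.imwrite('pics/'+fn,c['image'][:,:,::-1])
    return c
def setup(c):
    f=210/np.tan(np.radians(c['fov_y']/2)); R=cv2.Rodrigues(np.array(c['rvec'],float))[0]; t=np.array(c['tvec'],float).ravel()
    return f,R,t
def ray(c,u,v):
    f,R,t=setup(c); K=np.array([[f,0,c['cx']],[0,f,c['cy']],[0,0,1.]])
    p=cv2.undistortPoints(np.array([[[u,v]]],float),K,np.array([c['k1'],0,0,0.]),)[0,0]
    return -R.T@t, R.T@np.array([p[0],p[1],1.])
def onz(c,u,v,z=0):
    o,d=ray(c,u,v); return o+d*(z-o[2])/d[2]
def proj(c,P):
    f,R,t=setup(c); K=np.array([[f,0,c['cx']],[0,f,c['cy']],[0,0,1.]])
    return cv2.projectPoints(np.array(P,float).reshape(-1,1,3),R,t,K,np.array([c['k1'],0,0,0.]))[0][:,0]
def tri(c1,p1,c2,p2):
    o1,d1=ray(c1,*p1);o2,d2=ray(c2,*p2)
    s=np.linalg.lstsq(np.c_[d1,-d2],o2-o1,rcond=None)[0]
    a=o1+s[0]*d1;b=o2+s[1]*d2
    return (a+b)/2,np.linalg.norm(a-b)
E
python3 - <<'E'
from h import *
for n in('side','top'):
    c=cap(n,n+'0.png'); print({k:c[k] for k in c if k!='image'}, -setup(c)[1].T@setup(c)[2])
s=sense();print(s)
E
```

```text
pics
{'fov_y': 56.65157959260923, 'cx': 275.1716325750594, 'cy': 201.9282870778719, 'k1': -0.08416859484445074, 'rvec': array([ 0.49118782, -2.79414026,  1.00325159]), 'tvec': array([0.5394722 , 0.09617994, 0.95173679])} [0.31108356 0.68295744 0.80179793]
{'fov_y': 44.11773407583217, 'cx': 279.17470879201574, 'cy': 213.00562914467403, 'k1': -0.10721832207175629, 'rvec': array([ 2.1226249 , -2.13372865,  0.18588219]), 'tvec': array([0.11271356, 0.54070832, 1.40650088])} [0.28607993 0.10745672 1.47983981]
{'time_s': 0.1, 'joints': array([ 8.95292952e+01,  2.20858205e+01,  3.87760266e-01, -2.52579987e-02,
       -6.84115814e+01, -1.48163178e+01]), 'joint_velocities': array([ 0.01838276, -0.16602333,  0.2243315 ,  0.0407326 ,  0.0022602 ,
       -0.13552812]), 'effort': array([-2.19048734e-04, -3.91687131e+01,  1.87934089e+01,  4.23193440e+00,
        1.34624619e-02, -7.43099440e-05]), 'tcp_pos': array([0.16461844, 0.60232306, 0.19787587]), 'ee_rot': array([[-2.63810992e-01, -4.25617677e-04,  9.64574300e-01],
       [-9.64572413e-01, -1.91014032e-03, -2.63811318e-01],
       [ 1.95475502e-03, -9.99998085e-01,  9.33769426e-05]]), 'wrist_force': array([ 0.29387586,  0.2432428 , -0.28779603]), 'moment': array([-0.01392087,  0.05277089, -0.02865841]), 'gripper_width': 1.0020905303086511}
```

```bash
ls pics
```

```text
side0.png
top0.png
```

View pics/side0.png

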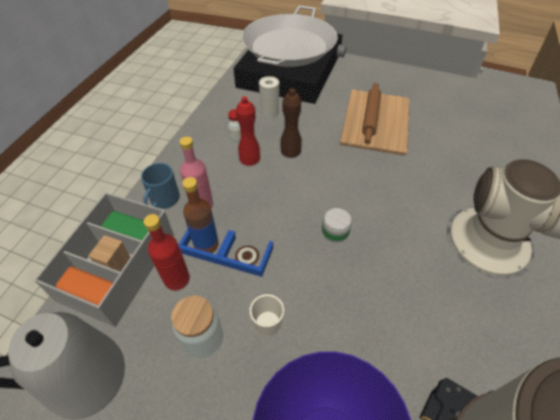

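View pics/top0.png

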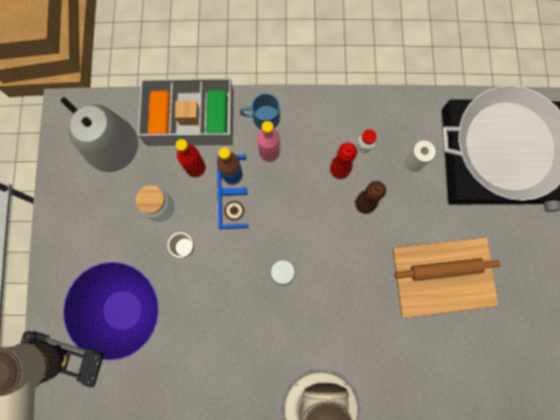

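Choosing the mill: the candidates are the dark mill at side (291,125) / top (368,198), the red mill at side (248,130) / top (343,160), which is a decoy, and the brown rolling pin. I'll check a close crop and measure.

```bash
python3 - <<'E'
from h import *
s=cap('side')['image'];t=cap('top')['image']
a=cv2.resize(s[70:290,130:350],(400,400),interpolation=cv2.INTER_CUBIC)
b=cv2.resize(t[110:260,200:400],(533,400),interpolation=cv2.INTER_CUBIC)
cv2.imwrite('pics/crop0.png',np.hstack([cv2.resize(a,(330,400)),cv2.resize(b,(470,400))])[:,:,::-1])
print([x for x in dir(r) if x[0]!='_'])
E
```

```text
['PlanningError', 'tcp_to_tips']
```

View pics/crop0.png

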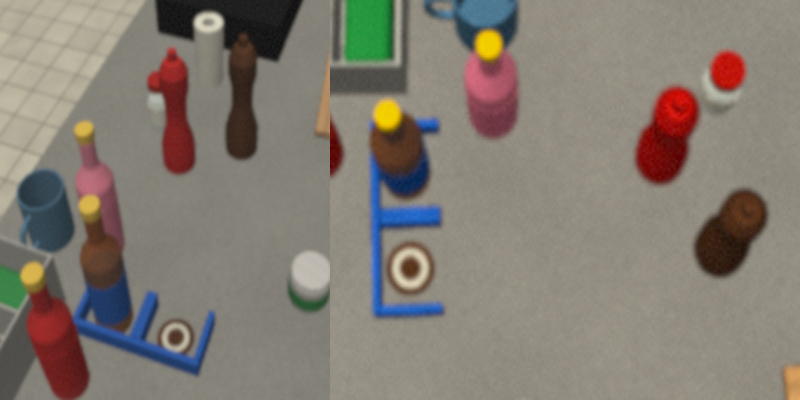

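The crop shows the dark mill alone at right (top view about 366,207 at the foot), the red mill up and left of it, and the ring mark in the empty bay. Next I measure positions.

```bash
cat > meas.py <<'E'
from h import *
def hsv(c): return cv2.cvtColor(c['image'],cv2.COLOR_RGB2HSV)
def box(m,x0,y0,x1,y1):
    o=np.zeros_like(m);o[y0:y1,x0:x1]=m[y0:y1,x0:x1];return o
def big(m):
    n,l,st,ce=cv2.connectedComponentsWithStats(m.astype(np.uint8))
    i=1+np.argmax(st[1:,4]);return (l==i),ce[i],st[i]
# outline tangent fit: a round body at height z: left/right extents
def footfit(c,m,rad,z0=0,near=None):
    # lower outline of mask = nearest foot edge ; cast to z=0 and fit circle of known radius
    from scipy.optimize import least_squares
    cs=max(cv2.findContours(m.astype(np.uint8),cv2.RETR_EXTERNAL,cv2.CHAIN_APPROX_NONE)[0],key=len)[:,0]
    P=np.array([onz(c,u,v,z0)[:2] for u,v in cs])
    cam=ray(c,*c0(c))[0][:2]
    d=np.linalg.norm(P-cam,axis=1)
    return P,cam,d
def c0(c): return c['cx'],c['cy']
E
python3 - <<'E'
from meas import *
S=cap('side');T=cap('top')
for n,c in(('side',S),('top',T)):
    h=hsv(c); im=c['image'].astype(int)
    dark=(im.sum(2)<200)&(im[...,0]>=im[...,2])&((im[...,0]-im[...,2])>8)
    dm=box(dark,*( (270,80,310,165) if n=='side' else (350,175,395,220)))
    m,ce,st=big(dm); print(n,'mill',st,ce)
    ys,xs=np.nonzero(m)
    out=c['image'].copy(); out[m]=[0,255,0]
    blue=(h[...,0]>105)&(h[...,0]<125)&(h[...,1]>170)&(h[...,2]>90)
    bm=box(blue,*((170,220,285,280) if n=='side' else (210,145,255,235)))
    out[bm]=[255,255,0]
    # mark: white+brown outer ring
    cv2.imwrite(f'pics/m_{n}.png',cv2.resize(out[(70 if n=='side' else 120):290 if n=='side' else 260,150:400],None,fx=3,fy=2.6,interpolation=0)[:,:,::-1])
    mk=(230,240,265,272) if n=='side' else (224,200,246,222)
    w=box((im.min(2)>150)&(h[...,1]<70),*mk); 
    cs=max(cv2.findContours(w.astype(np.uint8),cv2.RETR_EXTERNAL,cv2.CHAIN_APPROX_NONE)[0],key=len)
    e=cv2.fitEllipse(cs); print('mark',e, onz(c,*e[0],0.002))
E
```

```text
side mill [ 281   87   21   70 1103] [291.06980961 123.50226655]
mark ((246.5743865966797, 255.2979278564453), (12.987713813781738, 14.838766098022461), 77.21063232421875) [0.5581902  0.24417989 0.002     ]
top mill [356 182  29  31 595] [370.01848739 197.1512605 ]
mark ((233.6764373779297, 210.19097900390625), (13.12443733215332, 13.65231704711914), 85.27230072021484) [0.55849733 0.24198563 0.002     ]
```

View pics/m_side.png

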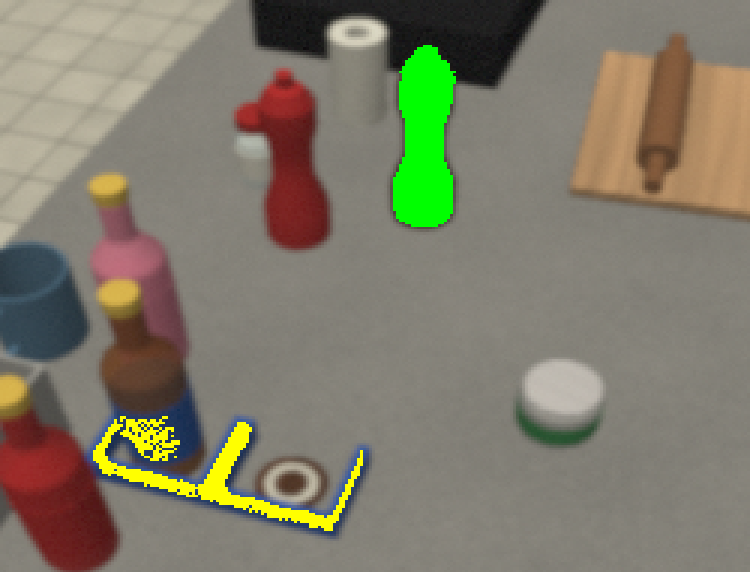

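View pics/m_top.png

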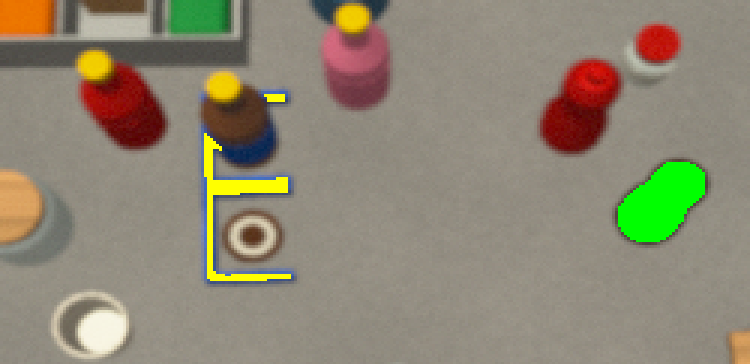

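```bash
cat >> meas.py <<'E'
from scipy.optimize import least_squares
def circ(P,rad):
    f=lambda q:np.hypot(P[:,0]-q[0],P[:,1]-q[1])-rad
    s=least_squares(f,P.mean(0),loss='soft_l1',f_scale=.003);return s.x,np.sqrt(np.mean(f(s.x)**2))
def millmask(c,b):
    im=c['image'].astype(int)
    return big(box((im.sum(2)<215)&((im[...,0]-im[...,2])>6),*b))[0]
def millfoot(c,m,rad=.032,band=(0.0,.024)):
    """near-side contour points on z=0 (within `band` m of the nearest, along view direction)"""
    P,cam,d=footfit(c,m,rad)
    u=P.mean(0)-cam;u/=np.linalg.norm(u); a=(P-cam)@u
    k=a<a.min()+band[1]
    q,e=circ(P[k],rad)
    if (q-P[k].mean(0))@u<0: q=q
    return q,e,k.sum()
E
python3 - <<'E'
from meas import *
S=cap('side');T=cap('top')
ms=millmask(S,(270,80,310,165));mt=millmask(T,(350,172,395,222))
print(millfoot(S,ms),millfoot(T,mt))
# head/knob
ys,xs=np.nonzero(ms);print('side top',xs[ys==ys.min()],ys.min())
for ang,im,b in(('s',S,(270,75,315,165)),('t',T,(345,165,400,225))):
    x0,y0,x1,y1=b;cv2.imwrite(f'pics/k{ang}.png',cv2.resize(im['image'][y0:y1,x0:x1,::-1],None,fx=6,fy=6,interpolation=cv2.INTER_CUBIC))
for z in(0,.165,.215):
  for xy in(millfoot(S,ms)[0],millfoot(T,mt)[0]): print(z,proj(S,[*xy,z]),proj(T,[*xy,z]))
# dock pts
for c,pts in((T,[(220,224.5),(247,225.5),(246,190.5)]),): 
  for p in pts: print(p,onz(c,*p,.03))
for n,c in(('S',S),('T',T)):
  h=hsv(c);blue=((h[...,0]>105)&(h[...,0]<125)&(h[...,1]>150)&(h[...,2]>80))
  bm=box(blue,*((170,220,285,280) if n=='S' else (210,145,255,235)))
  ys,xs=np.nonzero(bm);P=np.array([onz(c,u,v,.03)[:2] for u,v in zip(xs,ys)])
  L=P[(P[:,0]<.60)&(P[:,1]>P[:,1].max()-.05)]
  print(n,P.min(0),P.max(0))
  np.save(f'dock{n}.npy',P)
for name,c,px in [('tin',T,(283,272)),('salt',T,(180,245)),('roll',T,(424,150)),('spice',T,(368,137)),('red',T,(341,167)),('pink',T,(270,152)),('oilcap',T,(224.5,154)),('board',T,(394,247)),('board2',T,(490,238)),('board3',T,(402,316))]:
  print(name,onz(c,*px,{'tin':.055,'salt':.07,'roll':.12,'spice':.095,'oilcap':.23}.get(name,0)))
E
```

```text
(array([ 0.58026089, -0.14724784]), np.float64(0.0013552835504903108), np.int64(22)) (array([ 0.58157663, -0.14465566]), np.float64(0.0014117773735770078), np.int64(24))
side top [291 292 293] 87
0 [[290.41986664 148.81256696]] [[367.23320767 202.27248261]]
0 [[289.72947292 149.26600959]] [[366.3346469  201.83460495]]
0.165 [[291.33421032 103.616352  ]] [[377.60507573 189.88476644]]
0.165 [[290.56441219 104.06514053]] [[376.59826817 189.39574783]]
0.215 [[291.6458236  87.8188115]] [[381.25127224 185.52507514]]
0.215 [[290.84866948  88.2624066 ]] [[380.20639397 185.01811804]]
(220, 224.5) [0.51229776 0.2778753  0.03      ]
(247, 225.5) [0.50905197 0.20119874 0.03      ]
(246, 190.5) [0.61052956 0.20468055 0.03      ]
S [0.50100039 0.20847366] [0.71381258 0.30232457]
T [0.50482845 0.20119075] [0.71634988 0.28620019]
tin [0.37573138 0.10021359 0.055     ]
salt [0.44958746 0.38268062 0.07      ]
roll [ 0.70232673 -0.28950283  0.12      ]
spice [ 0.74785051 -0.14013328  0.095     ]
red [ 0.68685217 -0.07330764  0.        ]
pink [0.73386651 0.13628041 0.        ]
oilcap [0.65989576 0.24594513 0.23      ]
board [ 0.4485227  -0.22043859  0.        ]
board2 [ 0.47216379 -0.50672429  0.        ]
board3 [ 0.25206404 -0.23592643  0.        ]
```

View pics/ks.png

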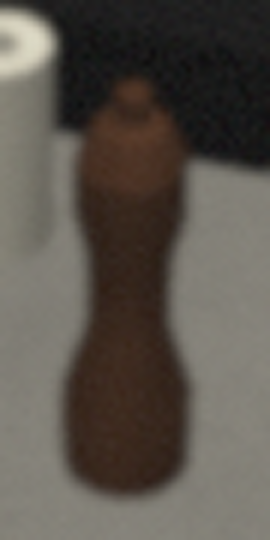

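View pics/kt.png

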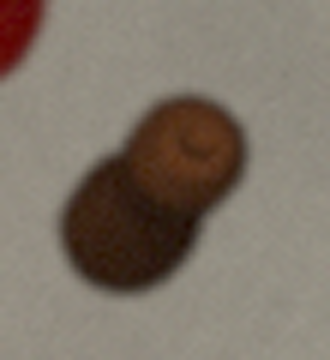

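```bash
python3 - <<'E'
from meas import *
S=cap('side');T=cap('top')
print('knob',tri(S,(292,89.5),T,(378.3,187.5)))
print('knob on .21',onz(S,292,89.5,.21),onz(T,378.3,187.5,.21), 'head',onz(T,376.3,191,.17))
print('roll base check',proj(T,[.702,-.29,.0]),proj(S,[.702,-.29,.12]))
# mark by two views
print('mark tri',tri(S,(246.57,255.3),T,(233.68,210.19)))
# dock direction: back rail line from top-view
for n in'ST':
  P=np.load(f'dock{n}.npy')
  b=P[(P[:,0]<.60)&(P[:,0]>.52)]; b=b[b[:,1]>.262]
  a=np.polyfit(b[:,0],b[:,1],1); print(n,'back rail dy/dx',a, b[:,1].min(),b[:,1].max())
  s=P[(P[:,0]<.518)&(P[:,1]<.27)];q=np.polyfit(s[:,1],s[:,0],1);print(' side rail dx/dy',q, s[:,0].min(),s[:,0].max(),s[:,1].min())
  s=P[(P[:,0]<.63)&(P[:,0]>.59)&(P[:,1]<.255)];q=np.polyfit(s[:,1],s[:,0],1);print(' mid rail',q,s[:,0].min(),s[:,0].max(),s[:,1].min())
E
```

```text
knob (array([ 0.57583419, -0.13932134,  0.21568279]), np.float64(0.0015687903058007786))
knob on .21 [ 0.5792329  -0.14735806  0.21      ] [ 0.57634211 -0.14054361  0.21      ] head [ 0.57618967 -0.14274692  0.17      ]
roll base check [[413.33182803 161.94232314]] [[268.52030357  81.61775175]]
mark tri (array([ 0.559195  ,  0.24230053, -0.00143291]), np.float64(0.00012422728653063212))
S back rail dy/dx [-0.02197775  0.30137161] 0.2643000715840305 0.2986987314831671
 side rail dx/dy [-0.04143128  0.51672663] 0.5018993443312063 0.5117025861829335 0.20847366328483363
 mid rail [-0.05961148  0.62175611] 0.5986629245037044 0.6165288042092527 0.21060366084805865
T back rail dy/dx [0.04409691 0.25576549] 0.2752162871013254 0.2849260768538389
 side rail dx/dy [-0.02657243  0.51454522] 0.5048284475066581 0.51342246925066 0.20119074510840984
 mid rail [-0.04075899  0.61943042] 0.600534649065708 0.618151722601586 0.20465055513907768
```

Mill about (0.579, -0.145), knob height 0.216 (text says 0.215). Mark (0.5585, 0.243), with z ≈ 0 from two views. The dock's +x is roughly world +y. Plan: tilt the tool about 42° below horizontal with the fingers half open as a low cradle, push along +y, and yaw 20° at first so the gripper body clears the red mill. First I lift.

Request:
carry_out(
  steps=[
    [[5,-3,5,0,0,0],[9,-7,10,0,0,0],[14,-12,15,0,0,0],[18,-17,20,0,0,0],[22,-22,20,0,0,-0.2],[25,-27,20,0,0,-0.4],[27,-32,20,0,0,-0.6],[29,-38,20,0,0,-0.75],[30,-44,20,0,0,-0.9],[31,-50,20,0,0,-1.05],[32,-56,20,0,0,-1.2],[32,-62,20,0,0,-1.35],[32,-68,20,0,0,-1.5],[32,-74,20,0,0,-1.65],[33,-80,20,0,0,-1.658],[33,-85,20,0,0,-1.658],[33,-88,20,0,0,-1.658],[33,-88,20,0,0,-1.658],[33,-88,20,0,0,-1.658]],
  ],
  fingers=126,
)

```text
time_s: 2.88
tcp_pos: [0.4946, -0.277, 0.3988]
ee_rot: [[-0.938, -0.0, -0.347], [0.347, 0.0, -0.938], [0.0, -1.0, -0.0]]
wrist_force: [-0.4, 0.7, -0.4]
gripper_width: 0.503
```

```bash
cat > rv.py <<'E'
import sys
from h import *
from scipy.spatial.transform import Rotation as R
def target(psi,a):
    s,c=np.sin(np.radians(psi)),np.cos(np.radians(psi));sa,ca=np.sin(np.radians(a)),np.cos(np.radians(a))
    X=np.array([-c,s,0]);Y=np.array([s*ca,c*ca,-sa]);return np.c_[X,Y,np.cross(X,Y)]
def rel(psi,a):
    return R.from_matrix(target(psi,a)@sense()['ee_rot'].T).as_rotvec()
E
python3 - <<'E'
from rv import *
s=sense();print(s['time_s'],s['tcp_pos'],s['ee_rot'].round(3),s['joints'].round(1),s['gripper_width'],s['wrist_force'])
print(rel(20,42))
cap('side','side1.png')
E
```

```text
2.875 [ 0.49462286 -0.27701633  0.39878867] [[-0.938 -0.    -0.347]
 [ 0.347  0.    -0.938]
 [ 0.    -1.    -0.   ]] [-12.9  12.5  14.8  -0.  -92.3  -7.4] 0.503307282215281 [-0.35738178  0.65571835 -0.4073985 ]
[ 0.78623297 -0.28870833  0.00490249]
```

View pics/side1.png

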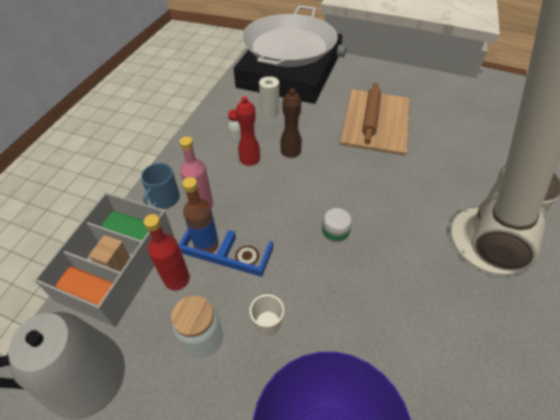

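The view is clear, and the mill (291,125) and everything else stand unmoved. Now I tilt at height, behind the mill.

Request:
carry_out(
  steps=[
    [[0,-1,-3,0.157,-0.058,0.001],[1,-1,-5,0.314,-0.115,0.002],[2,0,-8,0.472,-0.173,0.003],[3,1,-10,0.629,-0.231,0.004],[4,2,-12,0.786,-0.289,0.005],[5,3.5,-15,0.786,-0.289,0.005],[5,3.5,-18,0.786,-0.289,0.005],[5,3.5,-18,0.786,-0.289,0.005],[5,3.5,-18,0.786,-0.289,0.005]],
  ],
)

```text
time_s: 4.05
tcp_pos: [0.5454, -0.2417, 0.2205]
ee_rot: [[-0.94, 0.255, -0.226], [0.34, 0.697, -0.631], [-0.003, -0.67, -0.742]]
wrist_force: [0.3, -0.1, 1.4]
gripper_width: 0.505
```

```bash
python3 - <<'E'
from rv import *
s=sense();print(s['time_s'],s['tcp_pos'],s['ee_rot'].round(3),s['joints'].round(1),s['gripper_width'],s['wrist_force'])
print(rel(20,42))
a=cap('side')['image'];b=cap('top')['image']
cv2.imwrite('pics/c2.png',np.hstack([cv2.resize(a[60:260,180:440],(390,300)),cv2.resize(b[110:310,290:550],(390,300))])[:,:,::-1])
E
```

```text
4.05 [ 0.5454076  -0.24171574  0.22050628] [[-0.94   0.255 -0.226]
 [ 0.34   0.697 -0.631]
 [-0.003 -0.67  -0.742]] [-35.9  28.5  14.2 -45.6 -91.7  21.4] 0.5047566938096518 [ 0.29327338 -0.05048226  1.40525151]
[ 0.0025464   0.00250257 -0.0016996 ]
```

View pics/c2.png

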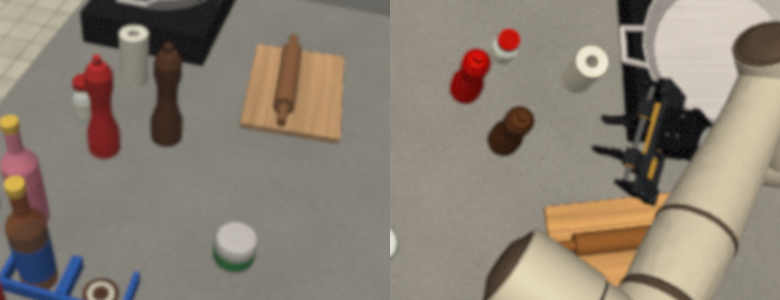

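Left half is the side view and right half the top view. The gripper stands behind the mill, tilted, with about 40 mm to spare from the roll. Now I descend.

Request:
carry_out(
  steps=[
    [[0,0,-5,0,0,0],[0,0,-10,0,0,0],[0,0,-14,0,0,0],[0,0,-17,0,0,0],[0,0,-18.5,0,0,0],[0,0,-19.3,0,0,0],[0,0,-19.8,0,0,0],[0,0,-19.8,0,0,0],[0,0,-19.8,0,0,0]],
  ],
)

```text
time_s: 5.28
tcp_pos: [0.5464, -0.2403, 0.0275]
ee_rot: [[-0.942, 0.256, -0.216], [0.334, 0.701, -0.63], [-0.01, -0.666, -0.746]]
wrist_force: [-4.3, 8.7, 14.8]
gripper_width: 0.504
```

```bash
python3 - <<'E'
from rv import *
s=sense();print(s['time_s'],s['tcp_pos'],s['joints'].round(1),s['wrist_force'])
a=cap('side')['image'];b=cap('top')['image']
cv2.imwrite('pics/c3.png',np.hstack([cv2.resize(a[60:180,220:376],(390,300)),cv2.resize(b[130:250,310:466],(390,300))])[:,:,::-1])
E
```

```text
5.275 [ 0.5464337  -0.24025174  0.02750915] [-36.1  41.3   6.3 -47.2 -77.7  37.1] [-4.27809656  8.6812053  14.8095998 ]
```

View pics/c3.png

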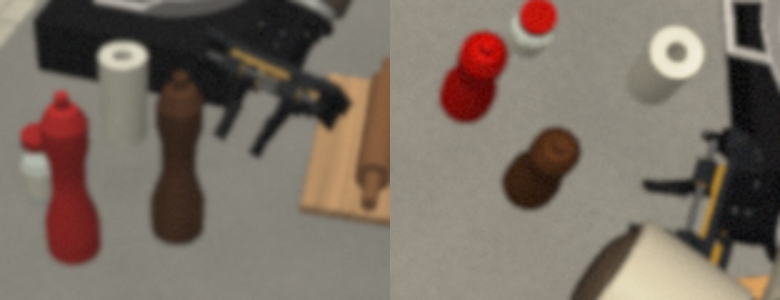

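The upward force of 15 N at z = 0.0275 means something is touching. I'll work out where before going on.

```bash
python3 - <<'E'
from rv import *
s=sense();F=s['wrist_force'];M=s['moment'];print(F,M)
# moment about TCP or flange? line of action: r = FxM/F^2 + k F
r0=np.cross(F,M)/(F@F);print('r0',r0,'Fhat',F/np.linalg.norm(F), 'pitch',M@F/(F@F))
T=cap('top');cv2.imwrite('pics/c4.png',cv2.resize(T['image'][130:330,350:560],(630,600))[:,:,::-1])
S=cap('side');cv2.imwrite('pics/c5.png',cv2.resize(S['image'][50:170,240:420],(780,520),interpolation=cv2.INTER_CUBIC)[:,:,::-1])
E
```

```text
[-3.03919133  8.1352282  14.9877752 ] [ 1.35106745 -0.89835605  1.44895634]
r0 [ 0.08415857  0.08216292 -0.02753178] Fhat [-0.17545258  0.4696469   0.86524458] pitch 0.03433453877030242
```

View pics/c5.png

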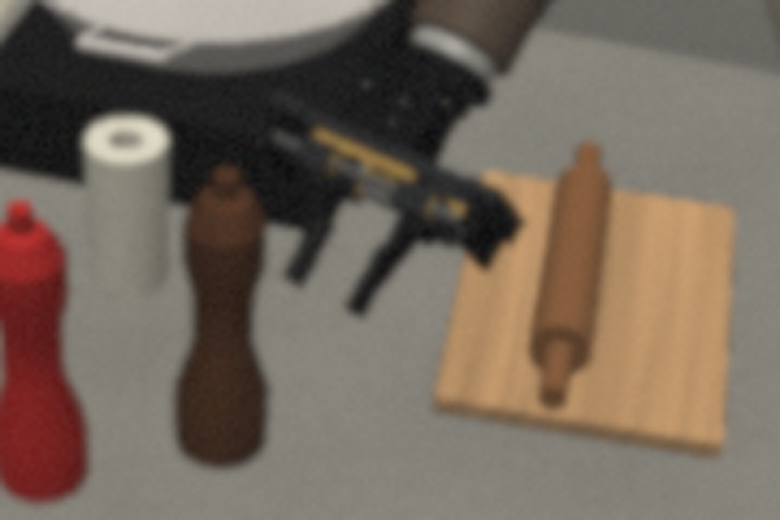

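The wrench line passes through about (0.59, -0.34, 0.06), so the gripper body's rear underside is touching the stove's corner, not the mill. I raise, go forward clear of the stove, and lower again.

Request:
carry_out(
  steps=[
    [[0,0,1.5,0,0,0],[0,0,3,0,0,0],[0.6,1.6,3,0,0,0],[1.2,3.4,3,0,0,0],[1.2,3.4,2,0,0,0],[1.2,3.4,1,0,0,0],[1.2,3.4,0.3,0,0,0],[1.2,3.4,0,0,0,0],[1.2,3.4,0,0,0,0],[1.2,3.4,0,0,0,0]],
  ],
)

```text
time_s: 6.72
tcp_pos: [0.5569, -0.2084, 0.0211]
ee_rot: [[-0.94, 0.255, -0.228], [0.342, 0.698, -0.629], [-0.001, -0.67, -0.743]]
wrist_force: [-0.6, 0.2, 0.1]
gripper_width: 0.503
```

```bash
python3 - <<'E'
from rv import *
s=sense();print(s['time_s'],s['tcp_pos'],s['joints'].round(1),s['wrist_force'],rel(20,42))
a=cap('side')['image'];b=cap('top')['image']
cv2.imwrite('pics/c6.png',np.hstack([cv2.resize(a[60:180,220:376],(390,300)),cv2.resize(b[130:250,310:466],(390,300))])[:,:,::-1])
E
```

```text
6.725 [ 0.556881   -0.20844397  0.02109585] [-33.4  40.7   4.2 -48.5 -74.9  36. ] [-0.55940693  0.15745212  0.10560412] [0.00094459 0.00109778 0.00016708]
```

View pics/c6.png

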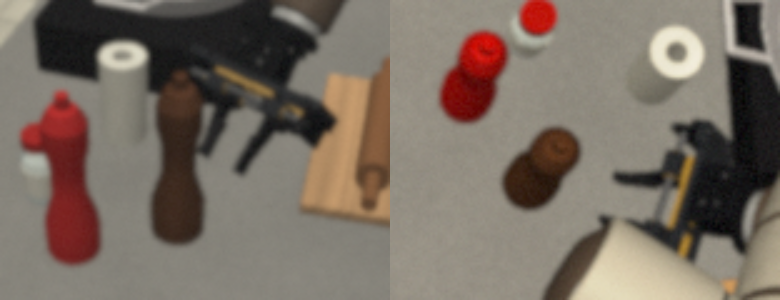

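It's free now, with wrist force near zero, and the mill is untouched. I push slowly with a slight heading toward -x.

Request:
carry_out(
  steps=[
    [[0.2,0.6,0,0,0,0],[0.4,1.2,0,0,0,0],[0.6,1.7,0,0,0,0],[0.7,2.1,0,0,0,0],[0.8,2.4,0,0,0,0],[0.8,2.6,0,0,0,0],[0.8,2.8,0,0,0,0],[0.8,3.0,0,0,0,0],[0.77,3.3,0,0,0,0],[0.74,3.6,0,0,0,0],[0.7,3.9,0,0,0,0],[0.66,4.2,0,0,0,0],[0.62,4.5,0,0,0,0],[0.58,4.8,0,0,0,0],[0.58,4.8,0,0,0,0]],
  ],
)

```text
time_s: 8.7
tcp_pos: [0.5625, -0.1599, 0.0209]
ee_rot: [[-0.94, 0.254, -0.228], [0.342, 0.698, -0.629], [-0.001, -0.669, -0.743]]
wrist_force: [0.8, -0.1, -0.3]
gripper_width: 0.504
```

```bash
cat > look.py <<'E'
import sys
from rv import *
from meas import *
s=sense();print(s['time_s'],s['tcp_pos'].round(4),s['wrist_force'].round(1),s['gripper_width'])
S=cap('side');T=cap('top');a=S['image'];b=T['image']
fn=sys.argv[1]; P=np.array([float(sys.argv[2]),float(sys.argv[3]),.1])
def crop(c):
    u,v=proj(c,P)[0].astype(int); u=np.clip(u,78,560-78);v=np.clip(v,60,360)
    return cv2.resize(c['image'][v-60:v+60,u-78:u+78],(390,300),interpolation=cv2.INTER_CUBIC),(u,v)
ca,o1=crop(S);cb,o2=crop(T);print('crop corners',(o1[0]-78,o1[1]-60),(o2[0]-78,o2[1]-60),'scale2.5')
cv2.imwrite('pics/'+fn,np.hstack([ca,cb])[:,:,::-1])
E
python3 look.py d1.png .573 -.12
```

```text
8.7 [ 0.5625 -0.1599  0.0209] [ 0.8 -0.1 -0.3] 0.5037346499510665
crop corners (np.int64(212), np.int64(69)) (np.int64(285), np.int64(137)) scale2.5
```

View pics/d1.png

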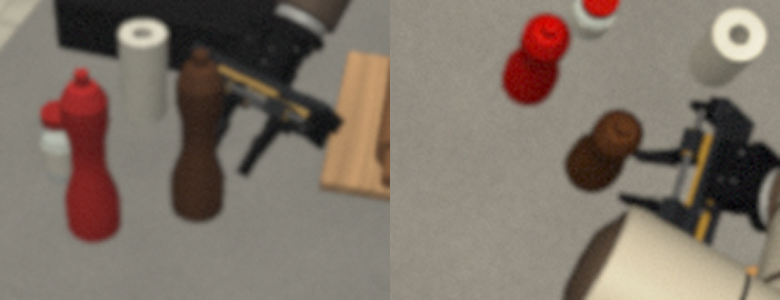

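```bash
python3 - <<'E'
from meas import *
T=cap('top');S=cap('side')
for p in((377.8,216),(383.8,199)): print(onz(T,*p,.012))
p=sense()['tcp_pos'];Rm=sense()['ee_rot'];tip=p+.014*Rm[:,1];print('tip',tip,proj(T,tip),proj(S,tip),'fingers',[proj(T,tip+s*.022*Rm[:,0]) for s in(1,-1)])
ms=millmask(S,(265,80,306,165));mt=millmask(T,(345,172,382,225))
print(millfoot(S,ms),millfoot(T,mt))
for n,c,(u,v) in(('t',T,(372,200)),('s',S,(295,135))):
    cv2.imwrite(f'pics/e_{n}.png',cv2.resize(c['image'][v-33:v+33,u-40:u+40,::-1],(640,528),interpolation=cv2.INTER_CUBIC))
E
```

```text
[ 0.5373755  -0.17442739  0.012     ]
[ 0.58733333 -0.19392459  0.012     ]
tip [ 0.56613456 -0.15050118  0.01147041] [[369.17379575 206.28030021]] [[295.30093531 146.3437901 ]] fingers [array([[366.83564551, 213.33143842]]), array([[371.49576086, 199.26624146]])]
(array([ 0.58010651, -0.14755203]), np.float64(0.0013166363063181166), np.int64(22)) (array([ 0.58155609, -0.14442622]), np.float64(0.0013745351806709752), np.int64(24))
```

View pics/e_t.png

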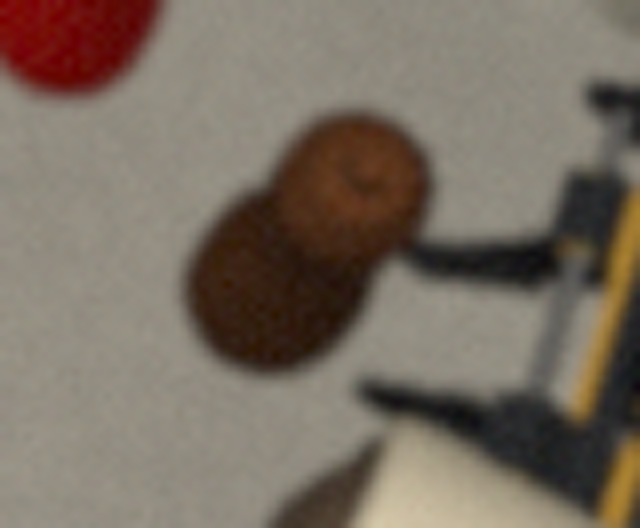

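View pics/e_s.png

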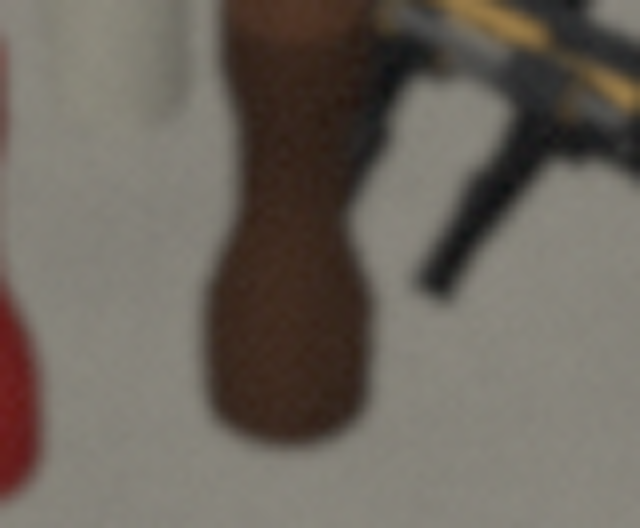

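```bash
python3 - <<'E'
from meas import *
T=cap('top');S=cap('side')
print('left tip',tri(S,(309.4,138.3),T,(377.6,215)))
p=sense()['tcp_pos'];Rm=sense()['ee_rot']
print('pred left tip inner',p+.014*Rm[:,1]+.022*Rm[:,0])
# right tip top
print(onz(T,332+412/8,167+248/8,.03))
E
```

```text
left tip (array([ 0.53247919, -0.16914608,  0.03862149]), np.float64(0.006384289683012664))
pred left tip inner [ 0.54548287 -0.14296982  0.01141768]
[ 0.58656989 -0.18948344  0.03      ]
```

The seen left fingertip (0.532, -0.169, 0.039) lies about 3.5 cm behind the 14 mm prediction, and the mill hasn't moved. I'll look at the gripper more closely and try other closures.

Request:
carry_out(
  steps=[
    [[-0.3,-0.6,0,0,0,0],[-0.6,-1.2,0,0,0,0],[-0.8,-2.0,0,0,0,0],[-0.8,-2.0,0,0,0,0],[-0.8,-2.0,0,0,0,0],[-0.8,-2.0,0,0,0,0]],
  ],
  fingers=200,
)

```text
time_s: 9.75
tcp_pos: [0.5546, -0.1799, 0.0209]
ee_rot: [[-0.94, 0.254, -0.228], [0.342, 0.698, -0.629], [-0.001, -0.669, -0.743]]
wrist_force: [0.4, 0.2, 1.1]
gripper_width: 0.218
```

```bash
python3 - <<'E'
from meas import *
s=sense();print(s['tcp_pos'],s['gripper_width'])
T=cap('top');S=cap('side')
p=s['tcp_pos'];Rm=s['ee_rot']
for n,c,(x0,y0) in(('t',T,(350,170)),('s',S,(255,75))):
    im=cv2.resize(c['image'][y0:y0+90,x0:x0+96,::-1],(768,720),interpolation=cv2.INTER_CUBIC)
    for k,col in((0,(0,0,255)),(.014,(0,255,0)),(-.005,(255,0,0)),(-.056,(255,0,255))):
        q=(proj(c,p+k*Rm[:,1])[0]-[x0,y0])*8; cv2.circle(im,(int(q[0]),int(q[1])),4,col,-1)
    cv2.imwrite(f'pics/g_{n}.png',cv2.resize(im,(640,600)))
E
```

```text
[ 0.55456789 -0.17992561  0.02085981] 0.21752248277860675
```

View pics/g_t.png

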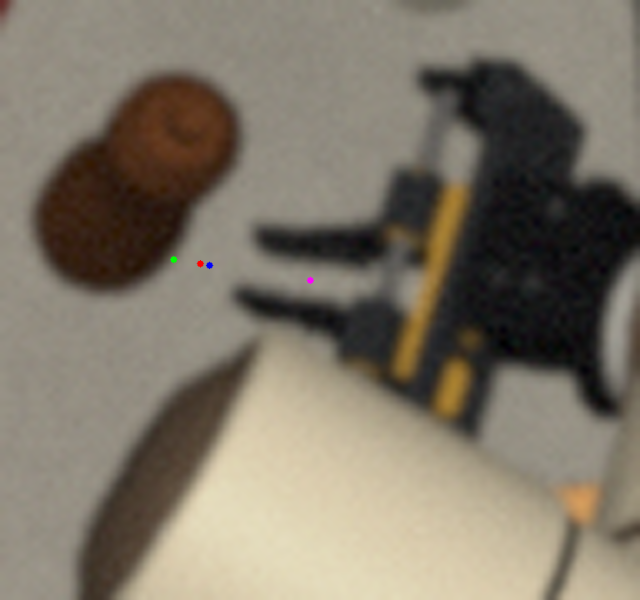

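View pics/g_s.png

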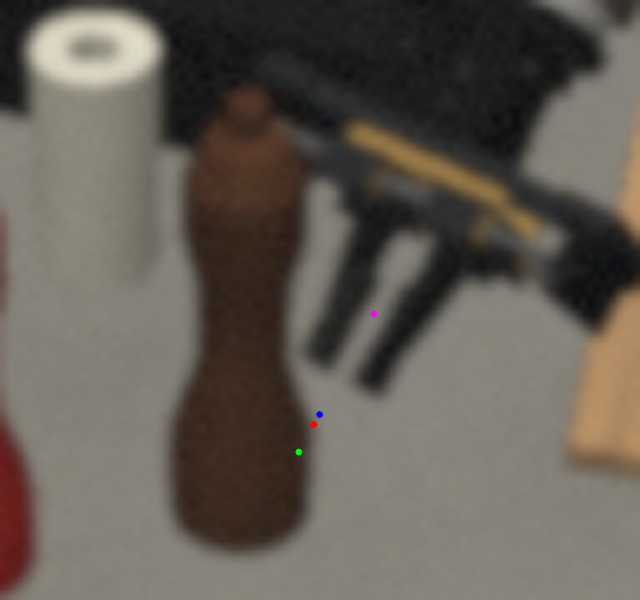

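```bash
python3 - <<'E'
from meas import *
print(r.tcp_to_tips)
T=cap('top');S=cap('side');s=sense();p=s['tcp_pos'];Rm=s['ee_rot']
k=6.667
st=lambda x,y:(255+x/k,75+y/k); tt=lambda x,y:(350+x/k,170+y/k)
for a,b in(((320,360),(258,237)),((372,387),(240,294))):
    q,e=tri(S,st(*a),T,tt(*b));print(q,e,'tool frame',Rm.T@(q-p))
q,e=tri(S,st(450,195),T,tt(436,275));print('bar',q,e,Rm.T@(q-p))
E
```

```text
0.014
[ 0.56093809 -0.20158305  0.04004086] 0.003153585968532295 tool frame [-0.01336956 -0.02630586 -0.00208635]
[ 0.53519006 -0.19321     0.03863018] 0.0058849732136952325 tool frame [ 0.01369082 -0.02606617 -0.00043182]
bar [ 0.52753145 -0.26222983  0.09874719] 0.014949230479343281 [-2.74338690e-03 -1.16432616e-01  8.62926113e-05]
```

The triangulated tips lie 26 mm behind the reported TCP on the tool axis, not 14 mm ahead, while laterally they agree within 2 mm. So I treat the real tips as 40 mm short of the figure, confirmed by the contact that didn't happen. I reopen the cradle and lower about 2.6 cm, watching the force.

Request:
carry_out(
  steps=[
    [[0,0,-0.5,0,0,0],[0,0,-1.0,0,0,0],[0,0,-1.5,0,0,0],[0,0,-1.9,0,0,0],[0,0,-2.1,0,0,0],[0,0,-2.3,0,0,0],[0,0,-2.3,0,0,0],[0,0,-2.3,0,0,0]],
  ],
  fingers=126,
)

```text
time_s: 10.95
tcp_pos: [0.5546, -0.1802, -0.002]
ee_rot: [[-0.94, 0.255, -0.228], [0.342, 0.698, -0.629], [-0.001, -0.669, -0.743]]
wrist_force: [0.1, 0.3, 0.0]
gripper_width: 0.509
```

```bash
python3 - <<'E'
from meas import *
s=sense();print(s['tcp_pos'],s['gripper_width'],s['wrist_force'])
T=cap('top');S=cap('side')
p=s['tcp_pos'];Rm=s['ee_rot'];tip=p-.026*Rm[:,1];print('tip',tip)
o=[]
for n,c,(x0,y0) in(('t',T,(350,170)),('s',S,(262,100))):
    im=cv2.resize(c['image'][y0:y0+72,x0:x0+80,::-1],(640,576),interpolation=cv2.INTER_CUBIC)
    for k in(-.022,0,.022):
        q=(proj(c,tip+k*Rm[:,0])[0]-[x0,y0])*8; cv2.circle(im,(int(q[0]),int(q[1])),4,(0,255,0),-1)
    o.append(cv2.resize(im,(400,360)))
cv2.imwrite('pics/g2.png',np.hstack(o))
E
```

```text
[ 0.55462869 -0.18017793 -0.00202444] 0.5093308752776072 [0.06439292 0.29422107 0.01317668]
tip [ 0.54800693 -0.19832241  0.01538045]
```

View pics/g2.png

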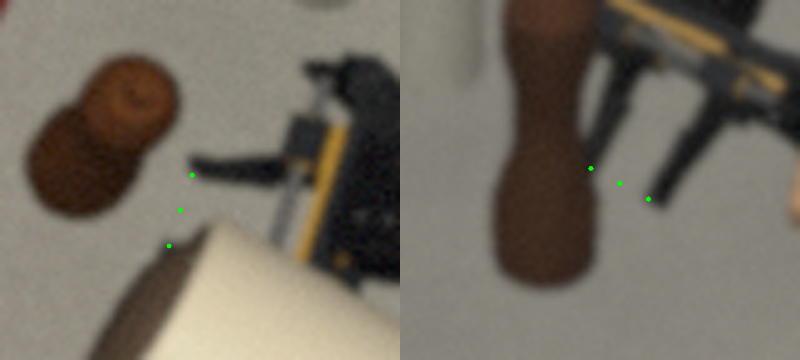

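TCP z = -0.002 with zero force confirms the offset, and the tips (green dots) match the picture. Lower 3 mm more, align, then a slow push.

Request:
carry_out(
  steps=[
    [[0.7,0.2,-0.2,0,0,0],[1.4,0.6,-0.3,0,0,0],[1.9,1.2,-0.3,0,0,0],[2.0,1.7,-0.3,0,0,0],[2.05,2.1,-0.3,0,0,0],[2.1,2.35,-0.3,0,0,0],[2.1,2.55,-0.3,0,0,0],[2.1,2.75,-0.3,0,0,0],[2.08,2.95,-0.3,0,0,0],[2.05,3.2,-0.3,0,0,0],[2.0,3.5,-0.3,0,0,0],[1.95,3.8,-0.3,0,0,0],[1.9,4.1,-0.3,0,0,0],[1.85,4.4,-0.3,0,0,0],[1.8,4.7,-0.3,0,0,0],[1.75,5.0,-0.3,0,0,0],[1.75,5.0,-0.3,0,0,0]],
  ],
)

```text
time_s: 13.18
tcp_pos: [0.5719, -0.1296, -0.0051]
ee_rot: [[-0.94, 0.254, -0.228], [0.342, 0.698, -0.629], [-0.0, -0.669, -0.743]]
wrist_force: [0.4, -1.4, 0.1]
gripper_width: 0.509
```

```bash
python3 look.py d2.png .573 -.12;  python3 - <<'E'
from meas import *
s=sense();Rm=s['ee_rot'];tip=s['tcp_pos']-.026*Rm[:,1];print('tip',tip,'mill pred',tip[:2]+.0296*np.array([.342,.94]))
E
```

```text
13.175 [ 0.5719 -0.1296 -0.0051] [ 0.4 -1.4  0.1] 0.5092681329494696
crop corners (np.int64(212), np.int64(69)) (np.int64(285), np.int64(137)) scale2.5
tip [ 0.56534959 -0.1478172   0.01232036] mill pred [ 0.57547279 -0.1199932 ]
```

View pics/d2.png

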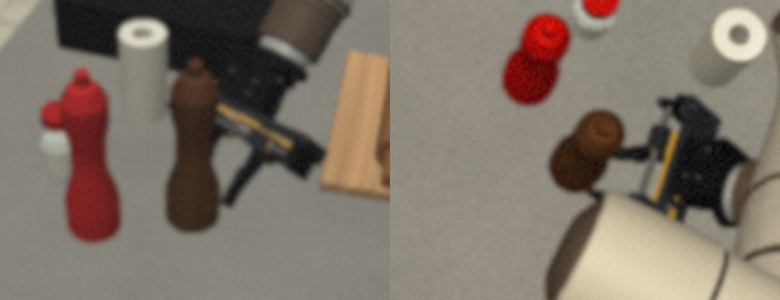

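The mill is sliding upright with about 1.4 N of push; its foot moved from u = 366 to 360 in the top view. I continue.

Request:
carry_out(
  steps=[
    [[-0.04,0.3,0,0,0,0],[-0.1,0.7,0,0,0,0],[-0.16,1.15,0,0,0,0],[-0.23,1.6,0,0,0,0],[-0.3,2.1,0,0,0,0],[-0.37,2.6,0,0,0,0],[-0.44,3.1,0,0,0,0],[-0.51,3.6,0,0,0,0],[-0.58,4.1,0,0,0,0],[-0.65,4.6,0,0,0,0],[-0.72,5.1,0,0,0,0],[-0.79,5.6,0,0,0,0],[-0.86,6.1,0,0,0,0],[-0.93,6.6,0,0,0,0],[-1.0,7.1,0,0,0,0],[-1.07,7.6,0,0,0,0],[-1.14,8.0,0,0,0,0],[-1.18,8.3,0,0,0,0],[-1.2,8.5,0,0,0,0],[-1.2,8.5,0,0,0,0]],
  ],
)

```text
time_s: 15.78
tcp_pos: [0.5599, -0.0448, -0.0051]
ee_rot: [[-0.94, 0.254, -0.228], [0.342, 0.698, -0.629], [-0.0, -0.669, -0.743]]
wrist_force: [0.5, -1.4, -0.6]
gripper_width: 0.502
```

```bash
python3 look.py d3.png .565 -.04;  python3 - <<'E'
from meas import *
s=sense();Rm=s['ee_rot'];tip=s['tcp_pos']-.026*Rm[:,1];print('tip',tip,'mill pred',tip[:2]+.0296*np.array([.342,.94]))
E
```

```text
15.775 [ 0.5599 -0.0448 -0.0051] [ 0.5 -1.4 -0.6] 0.5016935494743187
crop corners (np.int64(205), np.int64(88)) (np.int64(256), np.int64(140)) scale2.5
tip [ 0.55333022 -0.06301931  0.01227122] mill pred [ 0.56345342 -0.03519531]
```

View pics/d3.png

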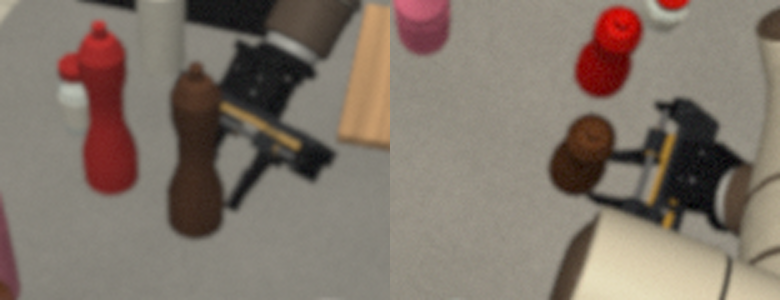

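Mill upright at about (0.563, -0.035). I continue, heading a little more to -x for room beside the red mill.

Request:
carry_out(
  steps=[
    [[-0.08,0.35,0,0,0,0],[-0.16,0.8,0,0,0,0],[-0.25,1.25,0,0,0,0],[-0.35,1.75,0,0,0,0],[-0.45,2.25,0,0,0,0],[-0.55,2.75,0,0,0,0],[-0.65,3.25,0,0,0,0],[-0.75,3.75,0,0,0,0],[-0.82,4.25,0,0,0,0],[-0.88,4.75,0,0,0,0],[-0.92,5.25,0,0,0,0],[-0.94,5.75,0,0,0,0],[-0.95,6.25,0,0,0,0],[-0.95,6.75,0,0,0,0],[-0.95,7.25,0,0,0,0],[-0.95,7.75,0,0,0,0],[-0.95,8.2,0,0,0,0],[-0.95,8.5,0,0,0,0],[-0.95,8.7,0,0,0,0],[-0.95,8.7,0,0,0,0]],
  ],
)

```text
time_s: 18.38
tcp_pos: [0.5505, 0.0421, -0.0051]
ee_rot: [[-0.94, 0.254, -0.228], [0.342, 0.698, -0.629], [-0.0, -0.669, -0.743]]
wrist_force: [1.3, -2.3, -0.3]
gripper_width: 0.504
```

```bash
python3 look.py d4.png .557 0.06;  python3 - <<'E'
from meas import *
s=sense();Rm=s['ee_rot'];tip=s['tcp_pos']-.026*Rm[:,1];print('tip',tip,'mill pred',tip[:2]+.0296*np.array([.342,.94]))
E
```

```text
18.375 [ 0.5505  0.0421 -0.0051] [ 1.3 -2.3 -0.3] 0.5041072633229998
crop corners (np.int64(195), np.int64(114)) (np.int64(219), np.int64(143)) scale2.5
tip [0.54384223 0.02395456 0.01227641] mill pred [0.55396543 0.05177856]
```

View pics/d4.png

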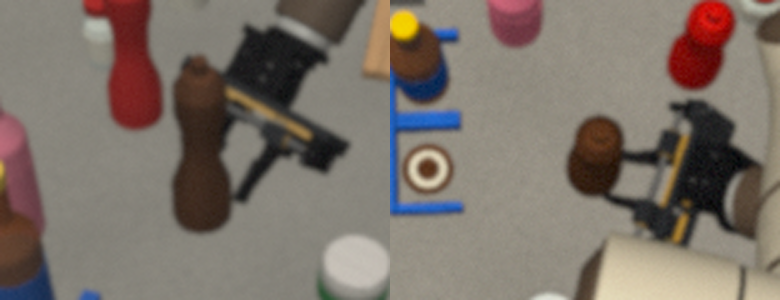

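```bash
cat > mill.py <<'E'
from meas import *
import sys
g=[float(sys.argv[1]),float(sys.argv[2])]
S=cap('side');T=cap('top')
for c in(S,T):
    P=np.array([proj(c,[*g,z])[0] for z in(0,.215)]);x0,y0=P.min(0)-16;x1,y1=P.max(0)+16
    m=millmask(c,(int(x0),int(y0),int(x1),int(y1)))
    P_,cam,d=footfit(c,m,.032);u=np.array(g)-cam;u/=np.linalg.norm(u);a=(P_-cam)@u
    print(millfoot(c,m))
s=sense();print(s['joints'].round(1),s['tcp_pos'])
E
python3 mill.py .554 .052
```

```text
(array([0.55802577, 0.04535901]), np.float64(0.0012359094890587977), np.int64(24))
(array([0.55964059, 0.04703427]), np.float64(0.0024092304935941548), np.int64(27))
[-13.6  34.8 -13.4 -62.5 -56.3  37.3] [ 0.55046801  0.04208049 -0.00509189]
```

Mill at about (0.558, 0.046). I back off, turn the tool to 6° yaw, re-engage centrally and push on.

Request:
carry_out(
  steps=[
    [[-0.3,-0.9,0,0,0,0],[-0.6,-1.8,0,0,0,0],[-0.3,-2.2,0,0,0,0.08],[0.0,-2.2,0,0,0,0.16],[0.3,-2.2,0,0,0,0.244],[0.5,-2.0,0,0,0,0.244],[0.6,-1.4,0,0,0,0.244],[0.65,-0.9,0,0,0,0.244],[0.68,-0.5,0,0,0,0.244],[0.68,-0.3,0,0,0,0.244],[0.68,-0.1,0,0,0,0.244],[0.68,0.1,0,0,0,0.244],[0.68,0.3,0,0,0,0.244],[0.68,0.6,0,0,0,0.244],[0.68,0.9,0,0,0,0.244],[0.68,1.3,0,0,0,0.244],[0.68,1.7,0,0,0,0.244],[0.68,2.0,0,0,0,0.244],[0.68,2.2,0,0,0,0.244],[0.68,2.2,0,0,0,0.244]],
  ],
)

```text
time_s: 21.08
tcp_pos: [0.5574, 0.0642, -0.0051]
ee_rot: [[-0.994, 0.078, -0.07], [0.105, 0.739, -0.666], [-0.001, -0.669, -0.743]]
wrist_force: [1.4, -1.1, -0.2]
gripper_width: 0.508
```

```bash
python3 look.py d5.png .557 0.09; python3 mill.py .558 .075
```

```text
21.075 [ 0.5574  0.0642 -0.0051] [ 1.4 -1.1 -0.2] 0.5077631106470661
crop corners (np.int64(190), np.int64(123)) (np.int64(208), np.int64(143)) scale2.5
(array([0.56220796, 0.0678132 ]), np.float64(0.001445826372089516), np.int64(24))
(array([0.56394493, 0.06999442]), np.float64(0.0019980177017666647), np.int64(28))
[ -9.5  37.9  -6.8 -55.7 -63.9  37.9] [ 0.55740527  0.06407128 -0.00509386]
```

View pics/d5.png

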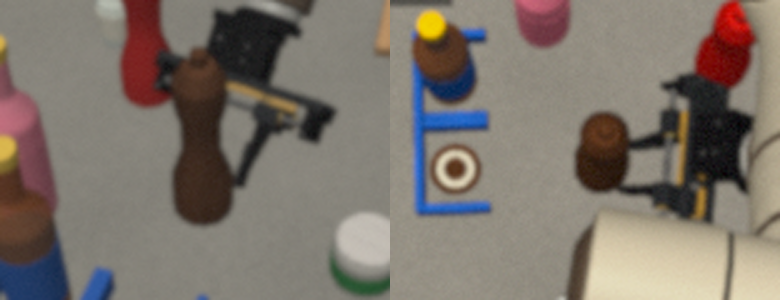

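The mill is sliding upright at about (0.563, 0.069) and the red mill is unmoved. I push on toward the bay mouth.

Request:
carry_out(
  steps=[
    [[-0.01,0.3,0,0,0,0],[-0.02,0.7,0,0,0,0],[-0.03,1.2,0,0,0,0],[-0.05,1.7,0,0,0,0],[-0.06,2.2,0,0,0,0],[-0.07,2.7,0,0,0,0],[-0.08,3.2,0,0,0,0],[-0.1,3.7,0,0,0,0],[-0.11,4.2,0,0,0,0],[-0.12,4.7,0,0,0,0],[-0.13,5.2,0,0,0,0],[-0.15,5.7,0,0,0,0],[-0.16,6.2,0,0,0,0],[-0.17,6.7,0,0,0,0],[-0.18,7.2,0,0,0,0],[-0.2,7.7,0,0,0,0],[-0.21,8.2,0,0,0,0],[-0.22,8.6,0,0,0,0],[-0.23,8.9,0,0,0,0],[-0.23,9.0,0,0,0,0]],
  ],
)

```text
time_s: 23.78
tcp_pos: [0.555, 0.154, -0.0052]
ee_rot: [[-0.995, 0.078, -0.069], [0.105, 0.739, -0.666], [-0.001, -0.669, -0.743]]
wrist_force: [-0.4, -2.9, -0.3]
gripper_width: 0.504
```

```bash
python3 look.py d6.png .557 0.18; python3 mill.py .56 .159
```

```text
23.775 [ 0.555   0.154  -0.0052] [-0.4 -2.9 -0.3] 0.5042886908899866
crop corners (np.int64(176), np.int64(150)) (np.int64(175), np.int64(144)) scale2.5
(array([0.55972629, 0.15846359]), np.float64(0.0012295347827289307), np.int64(25))
(array([0.56159499, 0.16226892]), np.float64(0.0019311586486151528), np.int64(27))
[ -1.2  36.5  -9.2 -60.3 -58.5  35.3] [ 0.55498816  0.1539698  -0.00513469]
```

View pics/d6.png

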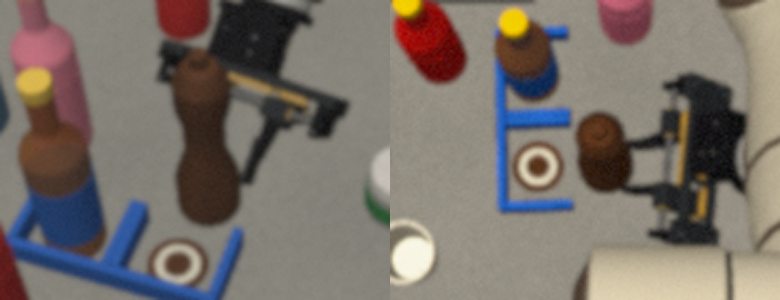

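Mill at (0.5605, 0.160), centred before the mouth. I push into the bay.

Request:
carry_out(
  steps=[
    [[-0.01,0.3,0,0,0,0],[-0.02,0.7,0,0,0,0],[-0.04,1.1,0,0,0,0],[-0.05,1.5,0,0,0,0],[-0.06,1.9,0,0,0,0],[-0.07,2.3,0,0,0,0],[-0.08,2.7,0,0,0,0],[-0.1,3.1,0,0,0,0],[-0.11,3.5,0,0,0,0],[-0.12,3.9,0,0,0,0],[-0.13,4.3,0,0,0,0],[-0.14,4.7,0,0,0,0],[-0.15,5.1,0,0,0,0],[-0.16,5.5,0,0,0,0],[-0.17,5.8,0,0,0,0],[-0.18,6.1,0,0,0,0],[-0.19,6.4,0,0,0,0],[-0.2,6.6,0,0,0,0],[-0.2,6.8,0,0,0,0],[-0.2,6.8,0,0,0,0]],
  ],
)

```text
time_s: 26.48
tcp_pos: [0.553, 0.2221, -0.0051]
ee_rot: [[-0.995, 0.078, -0.07], [0.105, 0.739, -0.666], [-0.001, -0.669, -0.743]]
wrist_force: [-1.1, -1.6, -0.8]
gripper_width: 0.505
```

```bash
python3 look.py d7.png .557 0.23; python3 mill.py .558 .228
```

```text
26.475 [ 0.553   0.2221 -0.0051] [-1.1 -1.6 -0.8] 0.5049919956896165
crop corners (np.int64(168), np.int64(166)) (np.int64(156), np.int64(144)) scale2.5
(array([0.55732317, 0.22745035]), np.float64(0.002266054374352129), np.int64(28))
(array([0.55897536, 0.23024627]), np.float64(0.0026934060882648327), np.int64(26))
[  5.3  35.9  -9.9 -63.6 -54.4  32.9] [ 0.55299797  0.22208415 -0.00510945]
```

View pics/d7.png

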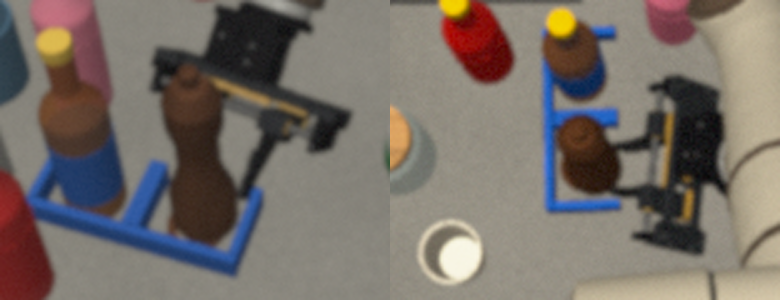

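Mill at about (0.558, 0.229), about 14 mm to go. I creep in while watching for the rail.

Request:
carry_out(
  steps=[
    [[0,0.2,0,0,0,0],[0,0.4,0,0,0,0],[0,0.6,0,0,0,0],[0,0.8,0,0,0,0],[0,1.0,0,0,0,0],[0,1.1,0,0,0,0],[0,1.1,0,0,0,0]],
  ],
)

```text
time_s: 27.55
tcp_pos: [0.553, 0.2331, -0.0051]
ee_rot: [[-0.995, 0.078, -0.07], [0.105, 0.739, -0.666], [-0.001, -0.669, -0.743]]
wrist_force: [-0.1, -1.0, -0.2]
gripper_width: 0.506
```

Request:
carry_out(
  steps=[
    [[0,0.1,0,0,0,0],[0,0.2,0,0,0,0],[0,0.2,0,0,0,0]],
  ],
)

```text
time_s: 27.92
tcp_pos: [0.553, 0.235, -0.0052]
ee_rot: [[-0.994, 0.078, -0.07], [0.105, 0.739, -0.666], [-0.001, -0.669, -0.743]]
wrist_force: [-0.4, -1.8, -0.8]
gripper_width: 0.507
```

```bash
python3 look.py d8.png .557 0.24; python3 mill.py .557 .241
```

```text
27.925 [ 0.553   0.235  -0.0052] [-0.4 -1.8 -0.8] 0.5066012516943648
crop corners (np.int64(166), np.int64(170)) (np.int64(153), np.int64(144)) scale2.5
(array([0.55757526, 0.22900524]), np.float64(0.0032561018586945677), np.int64(31))
(array([0.55945729, 0.24440284]), np.float64(0.0023513293843559144), np.int64(24))
[  6.6  35.9  -9.8 -64.2 -53.6  32.3] [ 0.55303655  0.23495803 -0.00512353]
```

View pics/d8.png

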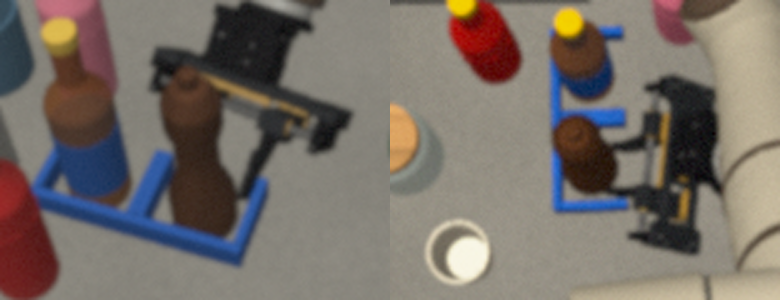

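Request:
carry_out(
  steps=[
    [[0,0.1,0,0,0,0],[0,0.1,0,0,0,0]],
  ],
)

```text
time_s: 28.38
tcp_pos: [0.5531, 0.2359, -0.0052]
ee_rot: [[-0.994, 0.078, -0.07], [0.105, 0.739, -0.666], [-0.001, -0.669, -0.743]]
wrist_force: [-0.1, -2.5, -0.2]
gripper_width: 0.51
```

Request:
carry_out(
  steps=[
    [[0,0.1,0,0,0,0],[0,0.1,0,0,0,0]],
  ],
)

```text
time_s: 28.62
tcp_pos: [0.5531, 0.2363, -0.0053]
ee_rot: [[-0.994, 0.079, -0.069], [0.105, 0.738, -0.666], [-0.001, -0.67, -0.742]]
wrist_force: [-0.4, -4.8, 0.8]
gripper_width: 0.501
```

Request:
carry_out(
  steps=[
    [[0,0.1,0,0,0,0],[0,0.1,0,0,0,0]],
  ],
)

```text
time_s: 28.88
tcp_pos: [0.5531, 0.2365, -0.0054]
ee_rot: [[-0.994, 0.079, -0.069], [0.105, 0.737, -0.667], [-0.001, -0.671, -0.742]]
wrist_force: [-1.1, -7.0, 2.6]
gripper_width: 0.506
```

The force climbs to 7 N while the TCP stalls at y = 0.2365, so the mill rests against the back rail. I withdraw straight back, then up.

Request:
carry_out(
  steps=[
    [[0,-0.3,0,0,0,0],[0,-0.8,0,0,0,0],[-0.1,-1.6,0,0,0,0],[-0.2,-2.8,0,0,0,0],[-0.4,-4.5,0,0,0,0],[-0.6,-6.5,0.2,0,0,0],[-0.8,-8,1,0,0,0],[-1,-9,4,0,0,0],[-1,-9,8,0,0,0],[-1,-9,13,0,0,0],[-1,-9,18,0,0,0],[-1,-9,24,0,0,0],[-1,-9,30,0,0,0],[-1,-9,30,0,0,0],[-1,-9,30,0,0,0]],
  ],
)

```text
time_s: 30.75
tcp_pos: [0.5424, 0.1474, 0.2951]
ee_rot: [[-0.994, 0.079, -0.07], [0.105, 0.739, -0.666], [-0.001, -0.669, -0.743]]
wrist_force: [0.4, 0.0, -0.7]
gripper_width: 0.503
```

```bash
python3 look.py d9.png .557 0.24; python3 mill.py .557 .241; python3 - <<'E'
from meas import *
cap('side','sf.png');cap('top','tf.png')
E
```

```text
30.75 [0.5424 0.1474 0.2951] [ 0.4  0.  -0.7] 0.5025551010282662
crop corners (np.int64(166), np.int64(170)) (np.int64(153), np.int64(144)) scale2.5
(array([0.55684571, 0.22889055]), np.float64(0.0034172999121065335), np.int64(31))
(array([0.56061094, 0.24652808]), np.float64(0.0014036119448582842), np.int64(26))
[  1.   12.7   1.9 -49.  -77.7   3.4] [0.54252729 0.14765218 0.29319394]
```

View pics/d9.png

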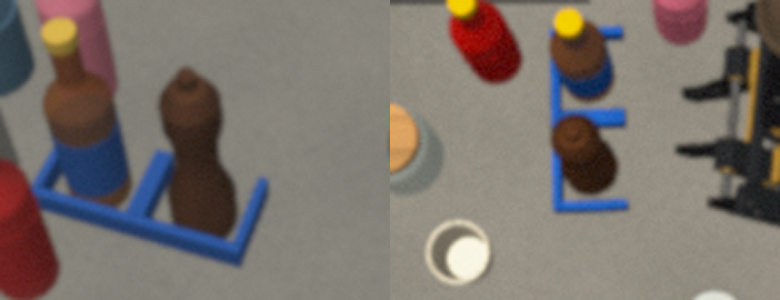

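View pics/tf.png

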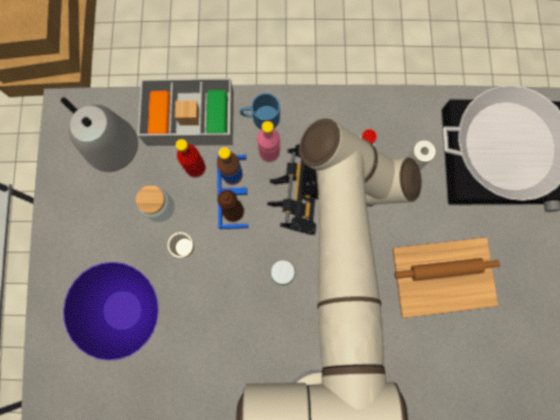

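View pics/sf.png

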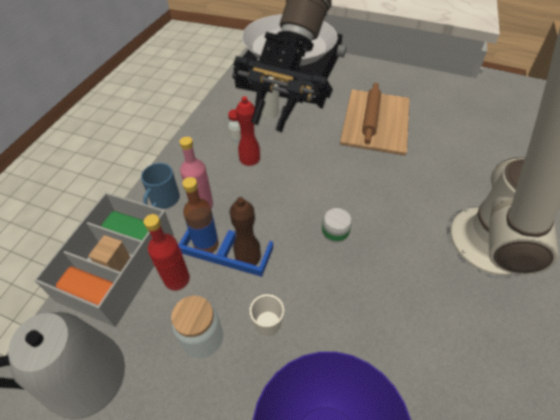

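```bash
python3 - <<'E'
from meas import *
T=cap('top');S=cap('side')
for n,c,(u,v) in(('t',T,(229,202)),('s',S,(243,230))):
    cv2.imwrite(f'pics/z_{n}.png',cv2.resize(c['image'][v-40:v+40,u-25:u+25,::-1],(375,600),interpolation=cv2.INTER_CUBIC))
a=cv2.imread('pics/z_t.png');b=cv2.imread('pics/z_s.png');cv2.imwrite('pics/zz.png',np.hstack([a,b]))
print('knob',tri(S,(240.4,200),T,(226.6,196)))
for q in([.559,.243],):print(proj(S,[*q,.21]),proj(T,[*q,.21]),proj(T,[*q,0]))
E
```

```text
knob (array([0.55703102, 0.24155181, 0.2064971 ]), np.float64(0.000301757806548772))
[[238.98335466 199.12506985]] [[225.90597722 195.00397189]] [[233.39108574 210.14720402]]
```

View pics/zz.png

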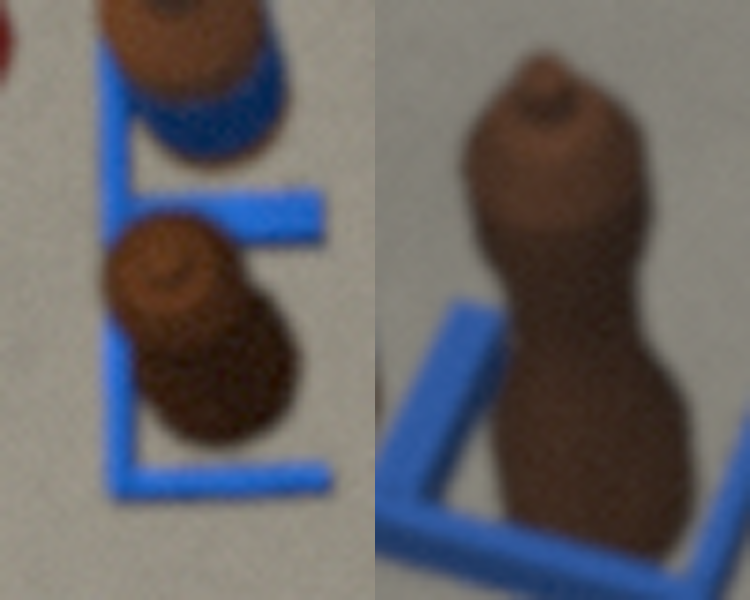

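The knob triangulates to (0.557, 0.2415), within 2 mm of the mark, upright and against the rail. The bystanders sit at their first pixels. Handing in.

```bash
python3 -c "
from station import ticket
print(ticket.finish_job())"
```

```text
the job is handed in; nothing more can be done
None
```

I pushed the dark-wood mill by its foot, sliding upright, along the worktop into the free bay until it rested against the back rail. I then withdrew and handed the job in at about 31 s of the 64 s allowed. The tool was tilted with the fingers half open as a low cradle. No verdict is reported.

**Last checks**
- **Position:** the knob triangulates to (0.557, 0.2415) m, about 2 mm from the mark at (0.5585, 0.243).
- **Back rail:** on the last 1 mm pushes the force rose to 7 N while the tool stopped advancing. A later crop showed the foot against the rail.
- **Other things:** the oil bottle, the look-alikes and the visible bystanders looked unmoved by eye. The arm hid the red mill in the last top view, but the side view shows it in place.
- **Robot:** clear of everything, with wrist force near zero.

**What disagreed**
- **Fingertips:** in the images they lie about 26 mm behind the reported TCP, not 14 mm ahead of it. The first push therefore met nothing, and I worked from the measured tips after that.
- **Stove:** on the first descent the gripper body touched the stove's corner with about 17 N, under the 40 N limit. I raised it and re-approached clear.
- **Foot fit:** the final side-view fit gave y = 0.229 m because the rail hides the foot edge, so I disregarded it. The top-view fit gave (0.561, 0.2465) m, about 4 mm from the mark.
- **Knob height:** the last estimate was 0.206 m, against 0.216 m at the start and 0.215 m in the text. I put the gap down to picking the point by eye.

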